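Knock a wedge soap bar out of its mould and complete the tray

ROBOT

A 6-joint arm with a two-finger parallel gripper is mounted at the origin on the work surface. World frame = base frame: x ahead of the robot, y to its left, z up, the work surface at z = 0. Lengths are in m, angles in rad, forces in N, time in s.
With the tool pointing down it reaches from about 0.35 to 0.85 m from the base axis. Payload 8.1 kg.
Tool frame: the origin (TCP) lies between the finger pads; the fingertips stand 11 mm ahead of it and the grasp point (between the pads) lies 8 mm behind it (robot.tips_ahead is the distance from the TCP to the fingertips, in m); z points along the fingers, y is the line along which they close (so a half turn about z gives the same grasp; the last joint's range is limited). The gripper opens to 93 mm and grips with 3 to 60 N. Pads are 15 mm wide; open, the fingers measure 128 mm over their backs; the gripper's body (75 mm by 188 mm) begins 65 mm behind the grasp point.
Start: joints at [1.199, 0.13, 1.488, -0, 1.523, -0.085], TCP at [0.17, 0.576, 0.23] pointing down, gripper open.
Joint ranges: [-2.96, 2.96], [-0.89, 2.26], [0.02, 2.5], [-1.34, 4.48], [0, 2.73], [-2.66, 2.66]. Speed limits (rad/s): [2.39, 2.39, 2.79, 3.14, 3.14, 3.14].

INTERFACE

Orientations are given as a rotation vector (axis times angle).
In Python, from plant import robot gives the robot as it stands. The module is installed in compiled form; this text tells all that it offers.
- The arm moves only by the tool move_arm, never from a script. Its argument "deltas" is one flat list of numbers, 7 for each row, row after row: the shift along the tool's x, y, z in m, then the turn, a rotation vector about the tool's x, y, z in rad, then the opening, from 0 (shut) to 1 (fully open). A call has 1 to 12 rows; each row is the pose to reach, as a shift and turn from the pose commanded when the call began, along the tool's axes at that moment; what a row does not reach only later rows make up. A row lasts 1/8 s, in which the tool goes at most 62.5 mm and 10.7 degrees, less where a joint would pass 70% of its speed; a pose out of reach is approached as far as the arm can. A call with a gripper value outside its range is refused whole. The fingers move at their own pace and stop on an object; "squeeze" is the grip in N (left out, the last holds). Time passes only in rows, so rows that repeat a pose let the fingers close. It gives the time, the measured TCP pose, the force, the opening and the grip force at its end, in the units of the state.
- robot.read_state(): the state, without advancing time (a new reading comes with each control period).
- robot.read_camera(name): name is "side" or "top"; returns (picture, depth): 400x640x3 uint8, red, green, blue; 400x640 float32, m along the optical axis (not along the pixel's ray), 0 where there is no reading.
- robot.camera_model(name): a dict with "K" (3x3 intrinsics, pixels), "R" (3x3) and "t" (3): a world point X has camera coordinates R X + t. Camera axes: x right, y down, z forward; pixel columns grow to the right and rows downward; lengths in m; the calibration is good to about 2 mm. A picture is of the moment at which its call begins. camera_model takes no time and is no camera call.
- robot.close_job(): hands the job in; it is judged then, once.
Trained networks look in the newest picture that a camera, given by its name, has taken for a name from the list of things; names that differ only in an ending like _2 or _b are one class to them, and where a whole thing is asked for, a point or a joint stands for the part that bears it (a point fixed in the world has none). Each returns a list of dicts, best first, with "confidence" (0 to 1); they miss things now and then, are a little off and sometimes report something else, mostly with a low value. They report only what shows in the picture. A call takes as long as a camera call. They do not tell look-alikes from the thing itself.
- robot.recognise(camera, label): "uv" ([column, row] in pixels, amid what is visible of it).
The state is a dict: "t": time; "q": joint angles; "dq": joint speeds; "joint_torque": joint torques, N m; "tool_pos": TCP position; "orientation": TCP orientation; "force": force on the tool from outside, world axes, zero at the start; "wrist_torque": the same for the moment, N m; "opening": finger opening in m; "gripper_force": force on a finger pad.
Only numpy, scipy, OpenCV 4.12 (cv2) and the standard library are available. Lean on these libraries where they do the work, as an engineer would, in place of code of your own. Each camera call takes 0.05 s, during which the arm holds its last target. There are 200 camera calls.

TASK

A wedge-shaped bar of soap is stuck flush in the metal bench mould: pull the mould's black knob all the way up so that the knockout rod pushes the bar out, lift the bar out and set it gently down flat in the free place at the end of the wooden tray, head to tail with its neighbour so that the four wedges fill the tray. Then push the knob fully back down. Leave the bars already packed in their places and do not disturb the other things on the counter.

Things in the scene. Friction and masses are not known exactly. Their poses are not given: they have to be found in the camera images.
- mould: Aluminium mould block on a blue stand, fixed. Origin on the counter under the cavity's centre; -x is the knob's side. Block top 145 mm above the counter, about 80 (x) by 95 mm (y), walls 12 mm. Cavity 50 mm deep, floor at 95 mm with a 34 mm hole in it. The bar fits with 1 mm play, top flush with the block's: it cannot be gripped until pushed up; its x axis lies along the mould's +y.
- knockout (a joint): Rod height in m: 0 fully home, 0.050 fully up (stops). Moves straight up with the knob, starts at 0 to 0.008, stays where left; friction about 8 N, plus rod and bar weight about 5 N. Its 30 mm head meets the bar at 0.012; fully up, the bar stands 38 mm out of the block (top 183 mm above the counter), upright, still guided by the cavity.
- knob (a point): Centre of the black knob that moves the rod: upright cylinder, 32 mm diameter, 45 mm tall, on a thin steel post 95 mm from the cavity's centre on the mould's -x side. With the rod home its centre is 127.5 mm and its top 150 mm above the counter; it rises with the rod. Grip it from above from any direction, or press its top.
- bar_center (a point): Centre, half-way up, of the stuck cream soap bar: 66 mm long, 50 tall, 0.1 to 0.2 kg, a wedge in plan: one end 56 mm wide, other 34. x points to the wide end, z up. The -y side is straight, 22.5 mm from here; the +y side slants (33.5 mm off at the wide end, 11.5 at the narrow). End faces (x = +-33 mm) are parallel: grip across them. Edges chamfered, 5 mm below, 3 above.
- bar_wide (a point): Middle of the wide end of the stuck bar, 33 mm from bar_center along the bar's x, half-way up.
- tray: Low wooden tray, fixed, origin under its centre. Inside 70 mm (x) by 186 mm (y), floor 6 mm thick, rim 8 mm thick and 20 mm above the counter, so the 50 mm tall bars can be held by their ends while in it. Four wedges fit side by side along y, heading alternately, lengths along x; three are there, the place at the +y end is free.
- gap (a point): Where bar_center must be when packed: 69 mm from the tray's centre along +y, 31 mm above the counter; axes as the tray's. The packed bar's x axis points along the tray's -x (wide end on the tray's -x side, straight side against the +y rim). Play about 1.5 mm each side, 2 mm at each end.
- gap_wide (a point): Where the middle of the bar's wide end (bar_wide) must be when packed.
- packed0_center (a point): Centre, half-way up, of the first bar already in the tray, counted from the tray's -y end: wedge-shaped in plan, the same as the stuck bar; loose, its wide end on the tray's +x side
- packed1_center (a point): Centre, half-way up, of the second bar already in the tray, counted from the tray's -y end: wedge-shaped in plan, the same as the stuck bar; loose, its wide end on the tray's -x side
- packed2_center (a point): Centre, half-way up, of the third (next to the free place) bar already in the tray, counted from the tray's -y end: wedge-shaped in plan, the same as the stuck bar; loose, its wide end on the tray's +x side
- amber: amber glass bottle, 64 mm diameter, 150 mm tall, origin under its centre; bystander standing about midway between mould and tray, on the far side
- jar: white cream jar, 60 mm diameter, 55 mm tall, origin under its centre; bystander standing about midway between mould and tray, on the robot's side
- mortar: white bowl-shaped mortar, 110 mm across, 65 mm tall, origin under its centre; bystander
- tin: flat steel tin, 76 mm diameter, 50 mm tall, origin under its centre; bystander
- spatula: 200 mm spatula with a wooden handle lying on the counter, origin under its middle; bystander
- pestle: white pestle, a 24 mm thick round-ended rod about 120 mm long lying on the counter; bystander
There are look-alikes about, which are no part of the job. There is more than one size of the tray; the job needs the largest. What is shaped like the part that bears bar_center but purple is not meant.

How it is judged:
By the outcome, as a careful person would: the job done as asked, in the order asked, and still so for the second after the job is handed in, with the robot touching nothing.
It also fails if it takes over 61 s, if anything falls off the work surface, if the arm or the gripper's body presses on something with over 40 N, if the wrist force passes 120 N, or if a joint passes its speed limit or range.

## Working session

There is one attempt and no reset: what is moved stays moved. The work goes in short steps, Python scripts to look and compute and a tool call to move; the robot and the scene stay as the last step left them, time stands still between calls to the robot, and variables do not carry over. Pictures are saved under pics/ and viewed, at most 10 in all, crops included, and the job is handed in when it is done.

Besides the shell and the picture viewer there is one more tool, called after ">>>" as name(argument=value, ...), one argument or row to a line, values as JSON. move_arm: Moves the arm, as the interface text tells. Its arguments: {"type":"object","properties":{"deltas":{"type":"array","items":{"type":"number"}},"squeeze":{"type":"number"}},"required":["deltas"]}

```bash
mkdir -p pics
cat > h.py <<'E'
import numpy as np,cv2
from plant import robot
from scipy.spatial.transform import Rotation as Ro
def cloud(d,c):
    m=robot.camera_model(c);K=np.array(m["K"]);R=np.array(m["R"]);t=np.array(m["t"])
    v,u=np.mgrid[:d.shape[0],:d.shape[1]]
    P=np.stack([(u-K[0,2])/K[0,0]*d,(v-K[1,2])/K[1,1]*d,d],-1)
    return (P-t)@R
def proj(X,c):
    m=robot.camera_model(c);p=(np.array(m["K"])@(np.array(m["R"])@np.asarray(X)+m["t"]));return p[:2]/p[2]
def snap(c,n=None):
    p,d=robot.read_camera(c)
    if n: cv2.imwrite(f"pics/{n}.png",p[:,:,::-1])
    return p,d,cloud(d,c)
E
python3 - <<'E'
from h import *
np.set_printoptions(precision=3,suppress=True)
for c in("top","side"):
    p,d,P=snap(c,c+"0");np.savez(c+"0.npz",p=p,d=d,P=P)
    m=robot.camera_model(c);print(c,-np.array(m["R"]).T@m["t"],np.array(m["K"])[0])
    for l in["mould","knob","bar_center","tray","packed0_center","amber","jar","mortar","tin"]:
        for r in robot.recognise(c,l)[:4]:
            u,v=map(int,r["uv"]);print(c,l,r["uv"],round(r["confidence"],2),P[v,u])
print(robot.read_state())
E
```

```text
top [ 0.309 -0.043  1.48 ] [494.911   0.    317.718]
top mould [237.4, 217.7] 0.81 [0.496 0.212 0.034]
top mould [220.5, 198.9] 0.41 [0.536 0.24  0.144]
top knob [237.3, 227.9] 0.72 [0.467 0.213 0.029]
top knob [389.7, 179.6] 0.56 [ 0.595 -0.238  0.053]
top bar_center [225.5, 199.9] 0.93 [0.532 0.226 0.146]
top bar_center [185.2, 170.1] 0.87 [0.638 0.364 0.052]
top tray [415.6, 120.7] 0.97 [ 0.787 -0.332  0.01 ]
top tray [451.3, 234.1] 0.85 [ 0.434 -0.421  0.004]
top tray [372.0, 189.5] 0.75 [ 0.575 -0.191  0.008]
top tray [365.2, 129.9] 0.73 [ 0.75  -0.173  0.051]
top packed0_center [421.4, 176.9] 0.82 [ 0.6   -0.33   0.061]
top packed0_center [385.6, 269.0] 0.23 [ 0.335 -0.218  0.025]
top amber [306.4, 147.6] 0.63 [0.682 0.002 0.112]
top amber [234.4, 229.7] 0.44 [0.449 0.199 0.151]
top amber [365.5, 129.5] 0.22 [ 0.75  -0.173  0.051]
top jar [303.3, 232.3] 0.57 [0.445 0.017 0.056]
top tin [363.4, 129.6] 0.91 [ 0.752 -0.168  0.045]
side [ 0.334 -0.89   0.7  ] [411.664   0.    321.417]
side mould [294.5, 180.6] 0.94 [0.52  0.262 0.022]
side mould [417.7, 256.0] 0.67 [ 0.736 -0.208  
[... 458 characters left out ...]
 [366.3, 168.7] 0.63 [0.768 0.265 0.034]
side mortar [274.0, 183.1] 0.36 [ 0.458  0.298 -0.001]
side mortar [377.3, 306.8] 0.3 [ 0.585 -0.342  0.056]
side tin [418.3, 255.8] 0.96 [ 0.74  -0.204  0.048]
side tin [378.7, 310.1] 0.44 [ 0.585 -0.347  0.05 ]
{'t': 1.0, 'q': array([ 1.199,  0.13 ,  1.488,  0.   ,  1.523, -0.085]), 'dq': array([ 0.   , -0.   ,  0.001, -0.001,  0.   ,  0.001]), 'joint_torque': array([  0.001, -55.981, -49.205,   0.077,   0.023,   0.   ]), 'tool_pos': array([0.17 , 0.576, 0.23 ]), 'orientation': array([0.449, 3.109, 0.   ]), 'force': array([-0.806, -0.027, -0.211]), 'wrist_torque': array([-0.01 ,  0.047, -0.003]), 'gripper_force': 0.0, 'opening': 0.09296139278297934}
```

View pics/top0.png

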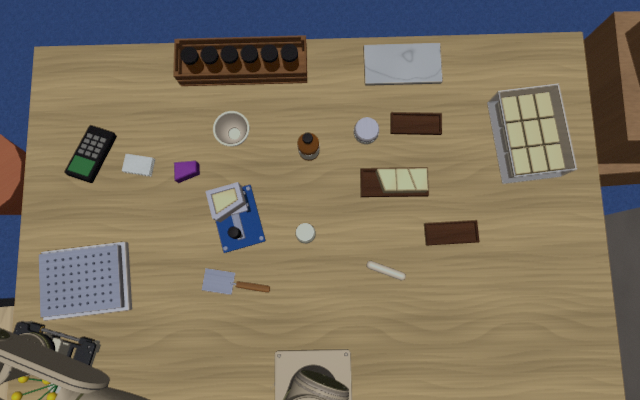

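View pics/side0.png

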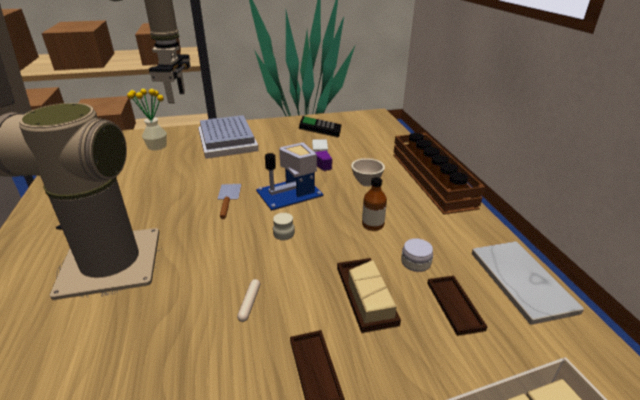

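Run:
```python
from h import *
np.set_printoptions(precision=4,suppress=True)
D=np.load("top0.npz");p,P=D["p"],D["P"]
D2=np.load("side0.npz");p2,Ps=D2["p"],D2["P"]
def sel(P,x0,x1,y0,y1,z0,z1):
    return (P[...,0]>x0)&(P[...,0]<x1)&(P[...,1]>y0)&(P[...,1]<y1)&(P[...,2]>z0)&(P[...,2]<z1)
def rect(n,P,m):
    q=P[m];r=cv2.minAreaRect(q[:,:2].astype(np.float32));print(n,len(q),np.array(r[0]),np.array(r[1]),r[2],"z",np.median(q[:,2]))
for n,C in(("top",P),("side",Ps)):
    rect(n+" mould top",C,sel(C,.47,.62,.15,.32,.135,.16))
    rect(n+" knob",C,sel(C,.41,.485,.16,.26,.14,.17))
    rect(n+" bars",C,sel(C,.5,.68,-.36,-.15,.045,.075))
    rect(n+" tray",C,sel(C,.5,.68,-.37,-.10,.014,.07))
    rect(n+" rim",C,sel(C,.5,.68,-.37,-.10,.014,.03))
    rect(n+" traysm1",C,sel(C,.70,.84,-.45,-.24,.012,.03))
    rect(n+" traysm2",C,sel(C,.36,.5,-.53,-.3,.012,.03))
a=cv2.resize(p[155:255,190:270],None,fx=5,fy=5,interpolation=cv2.INTER_CUBIC)
b=cv2.resize(p[155:255,355:435],None,fx=5,fy=5,interpolation=cv2.INTER_CUBIC)
cv2.imwrite("pics/crop.png",np.hstack([a,b])[:,:,::-1])
```

```text
top mould top 899 [0.528  0.2259] [0.0847 0.0933] 14.716351509094238 z 0.144485945046496
top knob 128 [0.4609 0.2206] [0.0822 0.0303] 41.74369430541992 z 0.15114980171666992
top bars 1066 [ 0.5946 -0.2753] [0.1482 0.0674] 89.42974090576172 z 0.05541924122367972
top tray 1544 [ 0.5947 -0.2563] [0.2027 0.0879] 89.54706573486328 z 0.053475997955413676
top rim 422 [ 0.5947 -0.2563] [0.2027 0.0879] 89.54706573486328 z 0.020324112202831892
top traysm1 286 [ 0.7774 -0.3326] [0.1573 0.0683] 87.45643615722656 z 0.01563069038191789
top traysm2 286 [ 0.4386 -0.4196] [0.0665 0.1574] 1.8902925252914429 z 0.01588011494805039
side mould top 413 [0.5267 0.2273] [0.0848 0.1002] 16.947128295898438 z 0.14388459581097793
side knob 85 [0.4574 0.2226] [0.0861 0.0279] 53.324581146240234 z 0.14977680973691004
side bars 1494 [ 0.5923 -0.2753] [0.1488 0.067 ] 89.4026870727539 z 0.05508266781040504
side tray 2546 [ 0.5922 -0.2572] [0.2064 0.087 ] 89.45858764648438 z 0.052913912855377276
side rim 809 [ 0.5922 -0.2572] [0.2064 0.087 ] 89.45858764648438 z 0.01946449245177733
side traysm1 508 [ 0.7759 -0.3331] [0.159  0.0695] 87.16548919677734 z 0.014392020144714926
side traysm2 590 [ 0.4362 -0.4179] [0.0666 0.1575] 2.0801124572753906 z 0.015006653896349989
```

View pics/crop.png

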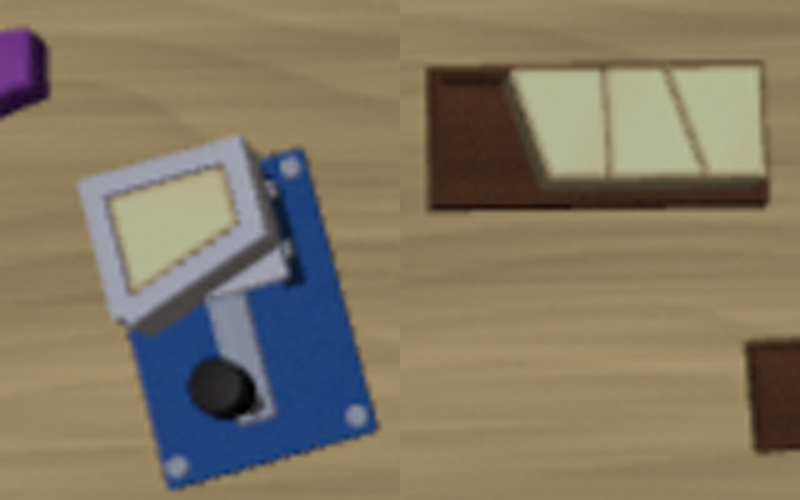

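Run:
```python
from h import *
np.set_printoptions(precision=4,suppress=True)
for n in("top","side"):
    D=np.load(n+"0.npz");p,P=D["p"].astype(int),D["P"]
    g=p.sum(-1)
    m=(P[...,0]>.39)&(P[...,0]<.5)&(P[...,1]>.15)&(P[...,1]<.26)&(P[...,2]>.142)&(P[...,2]<.17)&(g<200)
    q=P[m];print(n,"knob",len(q),q.min(0),q.max(0),q.mean(0),np.median(q[:,2]))
    m=(P[...,0]>.47)&(P[...,0]<.6)&(P[...,1]>.16)&(P[...,1]<.3)&(P[...,2]>.135)&(P[...,2]<.16)&(p[...,0]-p[...,2]>25)
    q=P[m];print(n,"bar",len(q),q.mean(0))
    c=cv2.minAreaRect(q[:,:2].astype(np.float32));print(c)
```

```text
top knob 110 [0.4268 0.1879 0.1429] [0.457  0.2194 0.1589] [0.4414 0.2029 0.1516] 0.1517744358622407
top bar 374 [0.5324 0.2296 0.1445]
((0.5444294810295105, 0.2280547171831131), (0.06962642073631287, 0.08479183167219162), 26.856779098510742)
side knob 65 [0.4264 0.1849 0.1422] [0.4534 0.2205 0.1543] [0.44   0.1975 0.1497] 0.1501767882593243
side bar 148 [0.5302 0.2322 0.144 ]
((0.5194754600524902, 0.22790604829788208), (0.07647041231393814, 0.07003507018089294), 12.49474048614502)
```

>>> move_arm(
  deltas=[-0.3657, -0.2828, 0, 0, 0, 2.585, 1, -0.3657, -0.2828, 0, 0, 0, 2.585, 1, -0.3657, -0.2828, 0, 0, 0, 2.585, 1, -0.3657, -0.2828, 0, 0, 0, 2.585, 1, -0.3657, -0.2828, 0, 0, 0, 2.585, 1, -0.3657, -0.2828, 0, 0, 0, 2.585, 1, -0.3657, -0.2828, 0, 0, 0, 2.585, 1, -0.3657, -0.2828, 0, 0, 0, 2.585, 1, -0.3657, -0.2828, 0, 0, 0, 2.585, 1, -0.3657, -0.2828, 0, 0, 0, 2.585, 1, -0.3657, -0.2828, 0, 0, 0, 2.585, 1, -0.3657, -0.2828, 0, 0, 0, 2.585, 1],
)

```text
t: 2.5
tool_pos: [0.4405, 0.2007, 0.2297]
orientation: [-3.002, -0.926, -0.0]
force: [0.6, 0.5, 0.2]
opening: 0.0932
gripper_force: 0.0
```

```bash
cat >> h.py <<'E'
def go(pos,yaw):
    "deltas to TCP pos with tool y at yaw (deg), pointing down"
    s=robot.read_state();R0=Ro.from_rotvec(s["orientation"]);y=np.radians(yaw)
    T=np.array([[-np.sin(y),np.cos(y),0],[np.cos(y),np.sin(y),0],[0,0,-1]]).T
    # columns: tool x = y cross z
    ty=np.array([np.cos(y),np.sin(y),0]);tz=np.array([0,0,-1.]);tx=np.cross(ty,tz)
    R=Ro.from_matrix(np.stack([tx,ty,tz],1))
    d=R0.inv().apply(np.array(pos)-s["tool_pos"])
    tyn=R0.as_matrix()[:,1]
    print("t",round(s["t"],2),"pos",s["tool_pos"].round(4),"yaw",np.degrees(np.arctan2(tyn[1],tyn[0])).round(2),"F",s["force"].round(1),"open",round(s["opening"],4),"q6",s["q"][5].round(2))
    print("deltas",d.round(4),(R0.inv()*R).as_rotvec().round(4))
E
python3 -c "
from h import *
go([.441,.2015,.23],-74.5)"
```

```text
t 2.5 pos [0.4405 0.2007 0.2297] yaw -55.71 F [0.6 0.5 0.2] open 0.0932 q6 1.29
deltas [ 0.0008 -0.0003 -0.0003] [ 0.000e+00 -2.000e-04  3.279e-01]
```

>>> move_arm(
  deltas=[0, 0, 0, 0, 0, 0.18, 1, 0, 0, 0, 0, 0, 0.328, 1, 0, 0, 0.03, 0, 0, 0.328, 1, 0, 0, 0.06, 0, 0, 0.328, 1, 0, 0, 0.085, 0, 0, 0.328, 1, 0, 0, 0.106, 0, 0, 0.328, 1, 0, 0, 0.106, 0, 0, 0.328, 1, 0, 0, 0.106, 0, 0, 0.328, 0.1, 0, 0, 0.106, 0, 0, 0.328, 0.1, 0, 0, 0.106, 0, 0, 0.328, 0.1, 0, 0, 0.106, 0, 0, 0.328, 0.1, 0, 0, 0.106, 0, 0, 0.328, 0.1],
  squeeze=50,
)

```text
t: 4.0
tool_pos: [0.4405, 0.2008, 0.1238]
orientation: [-3.112, -0.433, -0.0]
force: [0.1, 0.6, -1.1]
opening: 0.0478
gripper_force: 0.0
```

```bash
python3 -c "
from h import *
go([.441,.2015,.124],-74.5);print(robot.read_state()['gripper_force'])"
```

```text
t 4.0 pos [0.4405 0.2008 0.1238] yaw -74.14 F [ 0.1  0.6 -1.1] open 0.0478 q6 1.62
deltas [ 0.0006 -0.0005 -0.0002] [ 0.     -0.0002  0.0062]
0.0
```

Close, then raise 52 mm slowly.

>>> move_arm(
  deltas=[0, 0, 0, 0, 0, 0, 0.1, 0, 0, 0, 0, 0, 0, 0.1, 0, 0, 0, 0, 0, 0, 0.1, 0, 0, 0, 0, 0, 0, 0.1, 0, 0, -0.005, 0, 0, 0, 0.1, 0, 0, -0.011, 0, 0, 0, 0.1, 0, 0, -0.017, 0, 0, 0, 0.1, 0, 0, -0.023, 0, 0, 0, 0.1],
)

```text
t: 5.0
tool_pos: [0.4395, 0.2039, 0.1454]
orientation: [-3.106, -0.435, 0.001]
force: [3.9, 19.1, -13.3]
opening: 0.0312
gripper_force: 50.0
```

>>> move_arm(
  deltas=[0, 0, -0.006, 0, 0, 0, 0.1, 0, 0, -0.012, 0, 0, 0, 0.1, 0, 0, -0.018, 0, 0, 0, 0.1, 0, 0, -0.024, 0, 0, 0, 0.1, 0, 0, -0.027, 0, 0, 0, 0.1, 0, 0, -0.029, 0, 0, 0, 0.1],
)

```text
t: 5.75
tool_pos: [0.4394, 0.2038, 0.1715]
orientation: [-3.106, -0.435, 0.003]
force: [17.7, 24.3, -44.0]
opening: 0.0311
gripper_force: 49.9
```

Run:
```python
from h import *
go([.441,.2015,.124],-74.5);print(robot.read_state()['gripper_force'])
p,d,P=snap("side")
cv2.imwrite("pics/s1.png",cv2.resize(p[90:240,220:400],None,fx=4,fy=4)[:,:,::-1])
```

```text
t 5.75 pos [0.4394 0.2038 0.1715] yaw -74.06 F [ 17.7  24.3 -44. ] open 0.0311 q6 1.62
deltas [0.0009 0.0029 0.0475] [-0.0056  0.0009  0.0077]
49.940319657325745
```

View pics/s1.png

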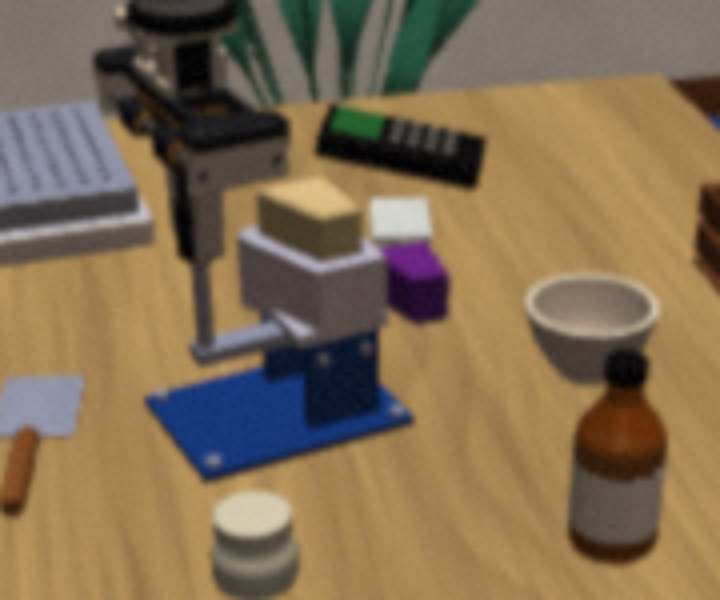

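>>> move_arm(
  deltas=[0, 0, 0.002, 0, 0, 0, 0.7, 0, 0, 0.002, 0, 0, 0, 0.7, 0, 0, 0.002, 0, 0, 0, 0.8, 0, 0, 0, 0, 0, 0, 1, 0, 0, -0.03, 0, 0, 0, 1, 0, 0, -0.06, 0, 0, 0, 1, 0, 0, -0.09, 0, 0, 0, 1, 0, -0.05, -0.09, 0, 0, 0, 1, 0, -0.1, -0.09, 0, 0, 0, 1, 0, -0.15, -0.09, 0, 0, 0, 1, 0, -0.15, -0.09, 0, 0, 0, 1],
)

```text
t: 7.18
tool_pos: [0.3983, 0.3476, 0.2659]
orientation: [-3.11, -0.439, 0.0]
force: [-0.7, 0.1, 0.4]
opening: 0.0928
gripper_force: 0.0
```

Run:
```python
from h import *
from scipy.optimize import least_squares
np.set_printoptions(precision=4,suppress=True)
go([.441,.2015,.124],-74.5)
W=np.array([[33,-22.5],[33,33.5],[-33,11.5],[-33,-22.5]])/1000
for c in("top","side"):
    p,d,P=snap(c,c+"1");np.savez(c+"1.npz",p=p,d=d,P=P)
    m=(P[...,0]>.46)&(P[...,0]<.62)&(P[...,1]>.15)&(P[...,1]<.32)&(P[...,2]>.174)&(P[...,2]<.195)
    q=P[m];print(c,"bar top",len(q),q.mean(0),np.median(q[:,2]))
    r=cv2.minEnclosingTriangle(q[:,None,:2].astype(np.float32))
    # fit inset-wedge: rasterise
    def inside(pts,x,s):
        a=x[2];R=np.array([[np.cos(a),-np.sin(a)],[np.sin(a),np.cos(a)]])
        V=((W-[0,3.5e-3])*s+[0,3.5e-3])@R.T+x[:2]
        return np.array([cv2.pointPolygonTest((V*1e4).astype(np.float32),tuple(map(float,t*1e4)),True) for t in pts])/1e4
    # hull points should lie on the border of wedge shrunk slightly (scale free)
    h=cv2.convexHull(q[:,:2].astype(np.float32))[:,0]
    hh=np.vstack([np.linspace(h[i],h[(i+1)%len(h)],8,endpoint=False) for i in range(len(h))])
    f=least_squares(lambda x:inside(hh,x[:3],x[3]),[q[:,0].mean(),q[:,1].mean(),np.radians(105.5),.95],diff_step=1e-3,loss="soft_l1",f_scale=.002)
    print(c,f.x[:2],np.degrees(f.x[2]),f.x[3],np.sqrt(np.mean(f.fun**2)))
    m=(P[...,0]>.47)&(P[...,0]<.62)&(P[...,1]>.15)&(P[...,1]<.32)&(P[...,2]>.136)&(P[...,2]<.153)
    print(c,"block",cv2.minAreaRect(P[m][:,:2].astype(np.float32)))
    g=p.astype(int).sum(-1)
    m=(P[...,0]>.39)&(P[...,0]<.5)&(P[...,1]>.15)&(P[...,1]<.26)&(P[...,2]>.19)&(P[...,2]<.21)&(g<200)
    q=P[m];print(c,"knob",len(q),(q.min(0)+q.max(0))/2,np.median(q[:,2]))
```

```text
t 7.17 pos [0.3983 0.3476 0.2659] yaw -73.92 F [-0.7  0.1  0.4] open 0.0928 q6 1.91
deltas [0.0006 0.1524 0.1418] [-0.0008 -0.0001  0.0101]
top bar top 424 [0.532  0.2295 0.1821] 0.1821989887184663
top [0.5341 0.2279] 104.08794359511229 1.011285966298128 0.0005967362962581482
top block ((0.5282589197158813, 0.2263733148574829), (0.08561038970947266, 0.09419884532690048), 14.797135353088379)
top knob 116 [0.4416 0.2025 0.1991] 0.19927487536741834
side bar top 189 [0.5288 0.2234 0.1808] 0.18168252625225417
side [0.5314 0.2257] 106.45893784066922 0.9910827233063799 0.0015354170157427045
side block ((0.5286996960639954, 0.22492292523384094), (0.06448589265346527, 0.10905861854553223), 32.268157958984375)
side knob 64 [0.4403 0.2009 0.1961] 0.19783776835730116
```

```bash
python3 -c "
from h import *
go([.533,.2285,.163],-75.3)"
```

```text
t 7.28 pos [0.3994 0.3451 0.2658] yaw -74.07 F [ 0.7 -1.5 -0.1] open 0.0928 q6 1.91
deltas [0.0964 0.1487 0.1029] [ 0.0005 -0.0002  0.0215]
```

>>> move_arm(
  deltas=[0.03, 0.05, 0, 0, 0, 0.0215, 1, 0.06, 0.095, 0, 0, 0, 0.0215, 1, 0.0964, 0.1487, 0, 0, 0, 0.0215, 1, 0.0964, 0.1487, 0, 0, 0, 0.0215, 1, 0.0964, 0.1487, 0.03, 0, 0, 0.0215, 1, 0.0964, 0.1487, 0.06, 0, 0, 0.0215, 1, 0.0964, 0.1487, 0.085, 0, 0, 0.0215, 1, 0.0964, 0.1487, 0.1029, 0, 0, 0.0215, 1, 0.0964, 0.1487, 0.1029, 0, 0, 0.0215, 1, 0.0964, 0.1487, 0.1029, 0, 0, 0.0215, 1],
  squeeze=25,
)

```text
t: 8.52
tool_pos: [0.5334, 0.2285, 0.164]
orientation: [-3.116, -0.4, -0.002]
force: [0.1, -0.5, -0.2]
opening: 0.0932
gripper_force: 0.0
```

>>> move_arm(
  deltas=[0, 0, 0, 0, 0, 0, 0.5, 0, 0, 0, 0, 0, 0, 0.5, 0, 0, 0, 0, 0, 0, 0.5, 0, 0, 0, 0, 0, 0, 0.5, 0, 0, 0, 0, 0, 0, 0.5],
)

```text
t: 9.15
tool_pos: [0.533, 0.2285, 0.1631]
orientation: [-3.116, -0.4, -0.001]
force: [-0.8, 0.6, 2.1]
opening: 0.0661
gripper_force: 25.0
```

```bash
python3 -c "
from h import *
go([.533,.2285,.163],-75.3);print(robot.read_state()['gripper_force'])"
```

```text
t 9.15 pos [0.533  0.2285 0.1631] yaw -75.37 F [-0.8  0.6  2.1] open 0.0661 q6 1.63
deltas [-0.      0.      0.0001] [-0.0001 -0.0005 -0.0012]
25.000153183937073
```

>>> move_arm(
  deltas=[0, 0, -0.008, 0, 0, 0, 0.5, 0, 0, -0.02, 0, 0, 0, 0.5, 0, 0, -0.04, 0, 0, 0, 0.5, 0, 0, -0.07, 0, 0, 0, 0.5, 0, 0, -0.1, 0, 0, 0, 0.5, 0, 0, -0.1, 0, 0, 0, 0.5],
)

```text
t: 9.9
tool_pos: [0.5347, 0.229, 0.2673]
orientation: [-3.115, -0.4, -0.011]
force: [1.2, 0.9, -1.8]
opening: 0.0661
gripper_force: 25.0
```

```bash
python3 -c "
from h import *
go([.595,-.187,.26],-0.5);print(robot.read_state()['gripper_force'])"
```

```text
t 9.9 pos [0.5347 0.229  0.2673] yaw -75.37 F [ 1.2  0.9 -1.8] open 0.0661 q6 1.63
deltas [-0.0468  0.4178  0.0068] [ 0.0044 -0.0064 -1.3068]
24.999451339244843
```

>>> move_arm(
  deltas=[-0.003, 0.025, 0, 0, 0, -0.08, 0.5, -0.008, 0.07, 0, 0, 0, -0.22, 0.5, -0.013, 0.115, 0, 0, 0, -0.36, 0.5, -0.018, 0.16, 0, 0, 0, -0.5, 0.5, -0.023, 0.205, 0, 0, 0, -0.64, 0.5, -0.028, 0.25, 0, 0, 0, -0.78, 0.5, -0.033, 0.295, 0, 0, 0, -0.92, 0.5, -0.038, 0.34, 0, 0, 0, -1.06, 0.5, -0.043, 0.385, 0, 0, 0, -1.2, 0.5, -0.047, 0.41, 0, 0, 0, -1.28, 0.5, -0.047, 0.4178, 0, 0, 0, -1.307, 0.5, -0.047, 0.4178, 0, 0, 0, -1.307, 0.5],
)

```text
t: 11.4
tool_pos: [0.5927, -0.1874, 0.2619]
orientation: [-2.232, -2.209, 0.0]
force: [-0.5, -0.2, -1.2]
opening: 0.0657
gripper_force: 25.0
```

```bash
python3 -c "
from h import *
go([.595,-.187,.12],-0.5);print(robot.read_state()['gripper_force'])"
```

```text
t 11.4 pos [ 0.5927 -0.1874  0.2619] yaw -0.57 F [-0.5 -0.2 -1.2] open 0.0657 q6 -0.38
deltas [0.0003 0.0025 0.1419] [-0.0011 -0.0008 -0.0013]
24.99925196170807
```

>>> move_arm(
  deltas=[0, 0.0025, 0.03, 0, 0, 0, 0.5, 0, 0.0025, 0.07, 0, 0, 0, 0.5, 0, 0.0025, 0.11, 0, 0, 0, 0.5, 0, 0.0025, 0.142, 0, 0, 0, 0.5, 0, 0.0025, 0.157, 0, 0, 0, 0.5, 0, 0.0025, 0.162, 0, 0, 0, 0.5, 0, 0.0025, 0.162, 0, 0, 0, 0.5],
)

```text
t: 12.28
tool_pos: [0.5961, -0.1877, 0.1019]
orientation: [2.23, 2.211, 0.001]
force: [-0.1, 0.6, -2.1]
opening: 0.0658
gripper_force: 25.0
```

Run:
```python
from h import *
go([.595,-.187,.10],-0.5)
ims=[]
for c,(r0,r1,c0,c1) in dict(top=(130,220,350,440),side=(220,340,310,430)).items():
    p,d,P=snap(c,c+"2");np.savez(c+"2.npz",p=p,d=d,P=P)
    k=cv2.resize(p[r0:r1,c0:c1],(400,400),interpolation=cv2.INTER_CUBIC);ims.append(k)
cv2.imwrite("pics/c2.png",np.hstack(ims)[:,:,::-1])
```

```text
t 12.28 pos [ 0.5961 -0.1877  0.1019] yaw -0.48 F [-0.1  0.6 -2.1] open 0.0658 q6 -0.38
deltas [ 0.0006 -0.0011  0.0019] [0.0014 0.0005 0.0003]
```

View pics/c2.png

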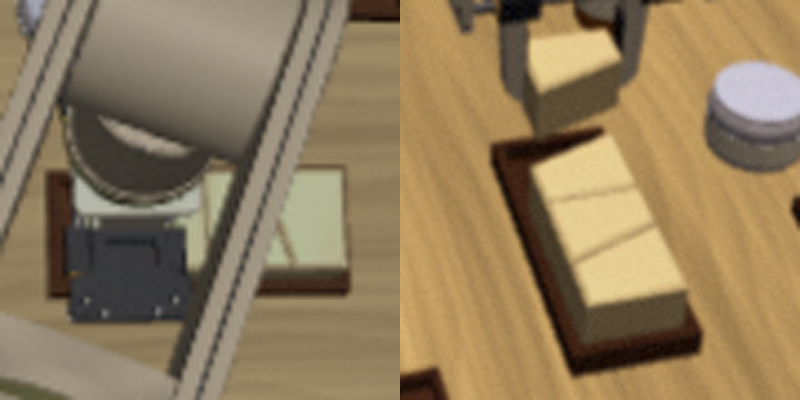

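```bash
cat > fit.py <<'E'
from h import *
from scipy.optimize import least_squares
W=np.array([[33,-22.5],[33,33.5],[-33,11.5],[-33,-22.5]])/1000
def wedge(x,inset=0):
    a=x[2];R=np.array([[np.cos(a),-np.sin(a)],[np.sin(a),np.cos(a)]])
    return W@R.T+x[:2]
def fit(q,x0,fixed=None):
    """points on top face -> wedge pose: area overlap in a 0.5mm raster, min penalty of points outside + hull gap"""
    h=cv2.convexHull(q[:,:2].astype(np.float32))[:,0]
    hh=np.vstack([np.linspace(h[i],h[(i+1)%len(h)],8,endpoint=False) for i in range(len(h))])
    def f(x):
        V=(wedge(x)*1e4).astype(np.float32)
        return np.array([cv2.pointPolygonTest(V,tuple(map(float,t*1e4)),True) for t in hh])/1e4-x[3]
    s=least_squares(f,list(x0)+[.001],diff_step=1e-3,loss="soft_l1",f_scale=.001)
    return s.x,np.sqrt(np.mean(s.fun**2))
E
python3 - <<'E'
from fit import *
np.set_printoptions(precision=4,suppress=True)
D=np.load("side2.npz");p,P=D["p"],D["P"]
def box(x0,x1,y0,y1,z0,z1):
    return P[(P[...,0]>x0)&(P[...,0]<x1)&(P[...,1]>y0)&(P[...,1]<y1)&(P[...,2]>z0)&(P[...,2]<z1)]
q=box(.565,.622,-.24,-.13,.113,.128);print("bar top",len(q),np.median(q[:,2]),q.min(0),q.max(0))
for xs in np.arange(.567,.622,.009):
    s=q[(q[:,0]>xs)&(q[:,0]<xs+.009)];print(round(xs,3),s[:,1].min() if len(s) else 0,s[:,1].max() if len(s) else 0)
print(fit(q,[.595,-.187,np.radians(179.5)]))
b=box(.5,.68,-.36,-.15,.045,.07);print("packed",b.min(0),b.max(0))
for xs in np.arange(.562,.628,.0095):
    s=b[(b[:,0]>xs)&(b[:,0]<xs+.0095)];print(round(xs,3),s[:,1].min(),s[:,1].max())
r=box(.5,.68,-.4,-.1,.014,.026);print("rim",r.min(0),r.max(0),cv2.minAreaRect(r[:,:2].astype(np.float32)))
for xs in np.arange(.55,.64,.01):
    s=r[(r[:,0]>xs)&(r[:,0]<xs+.01)]
    if len(s):print(round(xs,3),s[:,1].min(),s[:,1].max())
E
```

```text
bar top 351 0.12116704831036303 [ 0.5651 -0.2225  0.1132] [ 0.6217 -0.1683  0.1243]
0.567 -0.22095117912246742 -0.1685960544247029
0.576 -0.21928429516472134 -0.17056898788188496
0.585 -0.2167389037420582 -0.16983862552358753
0.594 -0.21285100287891 -0.16995858396794847
0.603 -0.21112194637946144 -0.16833870867813397
0.612 -0.20658370756790614 -0.17127596869728723
0.621 -0.2024605163590037 -0.1734577281639615
(array([ 0.5969, -0.1918,  3.1461,  0.0017]), np.float64(0.0021574385370193385))
packed [ 0.5581 -0.3499  0.045 ] [ 0.6267 -0.2012  0.0589]
0.562 -0.34854617398936605 -0.22290242368599736
0.572 -0.34985389314378035 -0.22064067227548512
0.581 -0.34907594934854314 -0.2161318062812762
0.59 -0.34951914499957504 -0.2125074009337445
0.6 -0.34991077651807106 -0.2102164726770845
0.609 -0.349673113272996 -0.2056227454962834
0.619 -0.3493591476246599 -0.2011922563001153
rim [ 0.5483 -0.3588  0.014 ] [ 0.6364 -0.154   0.026 ] ((0.5925673842430115, -0.2564515769481659), (0.2043948620557785, 0.08679476380348206), 89.36856842041016)
0.55 -0.3579736745534997 -0.15602696878165376
0.56 -0.35778537159395957 -0.15395291329259236
0.57 -0.3578154854320123 -0.15506820563327803
0.58 -0.3581467912915405 -0.1561770782883157
0.59 -0.3584146398440794 -0.15821909319549413
0.6 -0.35875394329198246 -0.155640581969319
0.61 -0.3575702194689257 -0.15467024108924723
0.62 -0.3587095365186399 -0.15582471230697298
0.63 -0.3581981487520613 -0.15508941381647295
```

Run:
```python
from fit import *
np.set_printoptions(precision=4,suppress=True)
D=np.load("side2.npz");p,P=D["p"].astype(int),D["P"]
sat=p[...,0]-p[...,2]
for z0,z1 in((.078,.083),(.083,.088),(.088,.093)):
    m=(P[...,0]>.5)&(P[...,0]<.68)&(P[...,1]>-.26)&(P[...,1]<-.14)&(P[...,2]>z0)&(P[...,2]<z1)
    q=P[m];print(z0,"bar",len(q),q.min(0),q.max(0),(q.min(0)+q.max(0))[0]/2)
for z0 in np.arange(.095,.15,.008):
    m=(P[...,0]>.5)&(P[...,0]<.68)&(P[...,1]>-.26)&(P[...,1]<-.14)&(P[...,2]>z0)&(P[...,2]<z0+.008)
    q=P[m];print(round(z0,3),"all",len(q),q.min(0),q.max(0),(q.min(0)+q.max(0))[0]/2)
```

```text
0.078 bar 52 [ 0.5627 -0.2243  0.0781] [ 0.6293 -0.1858  0.0829] 0.5960249995044206
0.083 bar 45 [ 0.5628 -0.2233  0.0831] [ 0.6293 -0.1917  0.0879] 0.5960797572300081
0.088 bar 50 [ 0.5628 -0.2233  0.0881] [ 0.6313 -0.1991  0.0928] 0.5970784544990555
0.095 all 107 [ 0.5488 -0.224   0.0951] [ 0.6409 -0.184   0.103 ] 0.5948784967550039
0.103 all 114 [ 0.5486 -0.2234  0.103 ] [ 0.6435 -0.1832  0.1107] 0.5960287573917664
0.111 all 127 [ 0.5476 -0.2239  0.1112] [ 0.6429 -0.1794  0.119 ] 0.595254763861925
0.119 all 374 [ 0.5468 -0.2215  0.119 ] [ 0.6444 -0.1683  0.1268] 0.5956097084164151
0.127 all 51 [ 0.5467 -0.2002  0.1271] [ 0.6434 -0.1807  0.1349] 0.5950805726246375
0.135 all 55 [ 0.5461 -0.1999  0.135 ] [ 0.6455 -0.1788  0.1429] 0.5958118732571549
0.143 all 56 [ 0.5456 -0.1987  0.143 ] [ 0.6475 -0.1785  0.151 ] 0.5965495218175921
```

>>> move_arm(
  deltas=[0.002, -0.003, 0, 0, 0, 0, 0.5, 0.002, -0.003, 0.01, 0, 0, 0, 0.5, 0.002, -0.003, 0.02, 0, 0, 0, 0.5, 0.002, -0.003, 0.028, 0, 0, 0, 0.5, 0.002, -0.003, 0.034, 0, 0, 0, 0.5, 0.002, -0.003, 0.038, 0, 0, 0, 0.5, 0.002, -0.003, 0.04, 0, 0, 0, 0.5, 0.002, -0.003, 0.04, 0, 0, 0, 0.5],
)

```text
t: 13.38
tool_pos: [0.5925, -0.1857, 0.0608]
orientation: [2.231, 2.212, 0.0]
force: [-1.0, 0.2, -2.2]
opening: 0.0658
gripper_force: 25.0
```

Run:
```python
from fit import *
np.set_printoptions(precision=4,suppress=True)
go([.593,-.1857,.062],-0.5)
p,d,P=snap("side");p=p.astype(int)
for z0,z1 in((.036,.042),(.042,.048)):
    m=(P[...,0]>.5)&(P[...,0]<.68)&(P[...,1]>-.40)&(P[...,1]<-.14)&(P[...,2]>z0)&(P[...,2]<z1)
    q=P[m];print(z0,"packed",len(q),q.min(0),q.max(0))
m=(P[...,0]>.5)&(P[...,0]<.68)&(P[...,1]>-.27)&(P[...,1]<-.14)&(P[...,2]>.06)&(P[...,2]<.078)
q=P[m];print(q.min(0),q.max(0))
cv2.imwrite("pics/s3.png",cv2.resize(p[225:335,320:420].astype(np.uint8),None,fx=5,fy=5,interpolation=cv2.INTER_CUBIC)[:,:,::-1])
```

```text
t 13.38 pos [ 0.5925 -0.1857  0.0608] yaw -0.48 F [-1.   0.2 -2.2] open 0.0658 q6 -0.38
deltas [ 0.0001  0.0005 -0.0012] [0.0001 0.     0.0003]
0.036 packed 103 [ 0.5581 -0.3503  0.0361] [ 0.6236 -0.1872  0.042 ]
0.042 packed 107 [ 0.5581 -0.3506  0.0421] [ 0.623  -0.1955  0.048 ]
[ 0.5439 -0.2203  0.06  ] [ 0.6402 -0.1703  0.078 ]
```

View pics/s3.png

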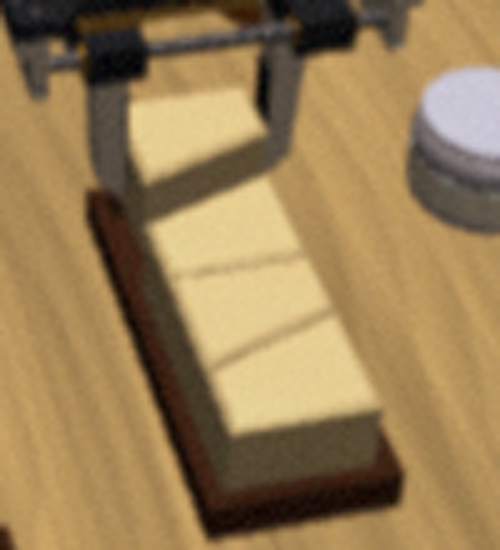

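>>> move_arm(
  deltas=[0, 0, 0.005, 0, 0, 0, 0.5, 0, 0, 0.01, 0, 0, 0, 0.5, 0, 0, 0.015, 0, 0, 0, 0.5, 0, 0, 0.018, 0, 0, 0, 0.5, 0, 0, 0.02, 0, 0, 0, 0.5, 0, 0, 0.02, 0, 0, 0, 0.5],
)

```text
t: 14.18
tool_pos: [0.5923, -0.1857, 0.0406]
orientation: [-2.231, -2.212, 0.0]
force: [-0.0, -0.5, -1.5]
opening: 0.0658
gripper_force: 25.0
```

>>> move_arm(
  deltas=[0, 0, 0.001, 0, 0, 0, 0.5, 0, 0, 0.002, 0, 0, 0, 0.5, 0, 0, 0.003, 0, 0, 0, 0.5, 0, 0, 0.004, 0, 0, 0, 0.5, 0, 0, 0.0045, 0, 0, 0, 0.5, 0, 0, 0.0045, 0, 0, 0, 0.5],
)

```text
t: 14.92
tool_pos: [0.5924, -0.1857, 0.0362]
orientation: [-2.231, -2.212, 0.0]
force: [1.0, 0.0, -1.6]
opening: 0.0655
gripper_force: 25.0
```

>>> move_arm(
  deltas=[0, 0, 0.0005, 0, 0, 0, 0.5, 0, 0, 0.001, 0, 0, 0, 0.5, 0, 0, 0.0015, 0, 0, 0, 0.5, 0, 0, 0.0015, 0, 0, 0, 0.5],
)

```text
t: 15.42
tool_pos: [0.5925, -0.1858, 0.0361]
orientation: [2.231, 2.212, -0.0]
force: [-6.0, 1.5, 9.8]
opening: 0.0656
gripper_force: 25.0
```

>>> move_arm(
  deltas=[0, 0, -0.0005, 0, 0, 0, 0.74, 0, 0, -0.001, 0, 0, 0, 0.78, 0, 0, -0.001, 0, 0, 0, 0.85, 0, 0, -0.001, 0, 0, 0, 0.95, 0, 0, -0.001, 0, 0, 0, 0.95, 0, 0, -0.02, 0, 0, 0, 0.95, 0, 0, -0.05, 0, 0, 0, 0.95, 0, 0, -0.1, 0, 0, 0, 0.95, 0, 0, -0.16, 0, 0, 0, 0.95, 0, 0, -0.21, 0, 0, 0, 0.95, 0, 0, -0.21, 0, 0, 0, 0.95],
)

```text
t: 16.8
tool_pos: [0.5952, -0.1868, 0.2531]
orientation: [2.223, 2.204, 0.007]
force: [0.4, -0.5, -0.1]
opening: 0.0882
gripper_force: 0.0
```

Run:
```python
from fit import *
np.set_printoptions(precision=4,suppress=True)
go([.4405,.204,.27],-75)
p,d,P=snap("side")
m=(P[...,0]>.5)&(P[...,0]<.68)&(P[...,1]>-.36)&(P[...,1]<-.14)&(P[...,2]>.045)&(P[...,2]<.07)
for y in np.arange(-.34,-.16,.02):
    q=P[m&(abs(P[...,1]-y)<.01)];print(round(y,2),np.median(q[:,2]),q[:,0].min(),q[:,0].max())
cv2.imwrite("pics/s4.png",cv2.resize(p[225:335,320:420],None,fx=5,fy=5,interpolation=cv2.INTER_CUBIC)[:,:,::-1])
```

```text
t 16.8 pos [ 0.5952 -0.1868  0.2531] yaw -0.48 F [ 0.4 -0.5 -0.1] open 0.0882 q6 -0.38
deltas [ 0.3894 -0.1578 -0.0204] [ 0.0124 -0.0035  1.3005]
-0.34 0.05467229039976255 0.5582393013248403 0.6250526277056262
-0.32 0.05526537489902296 0.5580652844509177 0.6254222522935954
-0.3 0.055012914021631665 0.5588159493300479 0.6253421272628314
-0.28 0.05532494981977998 0.5586004831254703 0.6252769181097844
-0.26 0.05506696340662637 0.5594818000649917 0.6254879503473929
-0.24 0.05540707587534037 0.5594291199358776 0.6255781479738206
-0.22 0.05490288692186998 0.5588619779509918 0.626299230097955
-0.2 0.05491025097457126 0.5592919020564228 0.6262775083019475
-0.18 0.055250112060323986 0.5588850429313842 0.6254671203996156
```

View pics/s4.png

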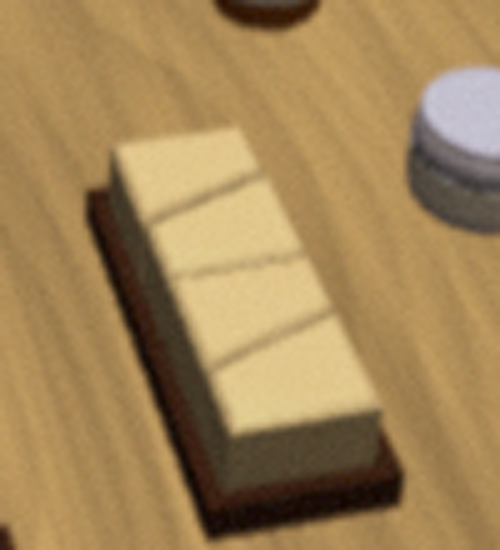

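>>> move_arm(
  deltas=[0.02, -0.008, -0.02, 0, 0, 0, 0, 0.06, -0.024, -0.02, 0, 0, 0, 0, 0.105, -0.042, -0.02, 0, 0, 0, 0, 0.15, -0.06, -0.02, 0, 0, 0, 0, 0.195, -0.078, -0.02, 0, 0, 0, 0, 0.24, -0.096, -0.02, 0, 0, 0, 0, 0.285, -0.114, -0.02, 0, 0, 0, 0, 0.33, -0.132, -0.02, 0, 0, 0, 0, 0.37, -0.149, -0.02, 0, 0, 0, 0, 0.3894, -0.1578, -0.02, 0, 0, 0, 0, 0.3894, -0.1578, -0.02, 0, 0, 0, 0, 0.3894, -0.1578, -0.02, 0, 0, 0, 0],
)

```text
t: 18.35
tool_pos: [0.4377, 0.2044, 0.264]
orientation: [-2.231, -2.212, 0.002]
force: [0.2, -0.1, -0.4]
opening: 0.0004
gripper_force: 0.0
```

```bash
python3 -c "
from h import *
go([.4405,.204,.215],-0.5)"
```

```text
t 18.35 pos [0.4377 0.2044 0.264 ] yaw -0.49 F [ 0.2 -0.1 -0.4] open 0.0004 q6 0.34
deltas [-0.0003  0.0028  0.049 ] [-0.0011  0.0008  0.0002]
```

>>> move_arm(
  deltas=[0, 0.002, 0.02, 0, 0, 0, 0, 0, 0.002, 0.04, 0, 0, 0, 0, 0, 0.002, 0.048, 0, 0, 0, 0, 0, 0.002, 0.056, 0, 0, 0, 0, 0, 0.002, 0.063, 0, 0, 0, 0, 0, 0.002, 0.07, 0, 0, 0, 0, 0, 0.002, 0.077, 0, 0, 0, 0, 0, 0.002, 0.084, 0, 0, 0, 0, 0, 0.002, 0.09, 0, 0, 0, 0, 0, 0.002, 0.095, 0, 0, 0, 0, 0, 0.002, 0.098, 0, 0, 0, 0],
)

```text
t: 19.73
tool_pos: [0.44, 0.2047, 0.1671]
orientation: [2.231, 2.212, -0.0]
force: [-3.9, -3.4, 5.3]
opening: 0.0005
gripper_force: 2.6
```

>>> move_arm(
  deltas=[0, 0, 0.002, 0, 0, 0, 0, 0, 0, 0.004, 0, 0, 0, 0, 0, 0, 0.005, 0, 0, 0, 0, 0, 0, 0.005, 0, 0, 0, 0],
)

```text
t: 20.23
tool_pos: [0.4402, 0.2049, 0.1621]
orientation: [2.231, 2.212, 0.001]
force: [-1.2, -1.8, 4.2]
opening: 0.0006
gripper_force: 1.8
```

>>> move_arm(
  deltas=[0, 0, 0.001, 0, 0, 0, 0, 0, 0, 0.002, 0, 0, 0, 0, 0, 0, 0.002, 0, 0, 0, 0, 0, 0, 0.002, 0, 0, 0, 0],
)

```text
t: 20.72
tool_pos: [0.4402, 0.205, 0.1612]
orientation: [2.23, 2.212, 0.001]
force: [-6.1, -3.7, 14.1]
opening: 0.0004
gripper_force: 6.9
```

Stop reached (about 0.161); press a touch more to confirm, then withdraw.

>>> move_arm(
  deltas=[0, 0, 0.001, 0, 0, 0, 0, 0, 0, 0.0015, 0, 0, 0, 0, 0, 0, 0.0015, 0, 0, 0, 0],
)

```text
t: 21.1
tool_pos: [0.4402, 0.205, 0.1611]
orientation: [2.23, 2.212, 0.001]
force: [-13.0, -6.8, 25.2]
opening: 0.0006
gripper_force: 12.5
```

>>> move_arm(
  deltas=[0, 0, -0.003, 0, 0, 0, 0, 0, 0, -0.02, 0, 0, 0, 0, 0, 0, -0.06, 0, 0, 0, 0, 0, 0, -0.1, 0, 0, 0, 0, 0.06, 0, -0.1, 0, 0, 0, 0, 0.12, 0, -0.1, 0, 0, 0, 0, 0.12, 0, -0.1, 0, 0, 0, 0],
)

```text
t: 21.98
tool_pos: [0.4402, 0.3285, 0.2582]
orientation: [-2.225, -2.216, -0.0]
force: [0.4, -0.5, -0.8]
opening: 0.0004
gripper_force: 0.0
```

Run:
```python
from h import *
p,d,P=snap("side","end")
g=p.astype(int).sum(-1)
for c in("top","side"):
    p,d,P=snap(c);g=p.astype(int).sum(-1)
    m=(P[...,0]>.39)&(P[...,0]<.5)&(P[...,1]>.15)&(P[...,1]<.26)&(P[...,2]>.13)&(P[...,2]<.21)&(g<200)
    z=P[m][:,2];print(c,len(z),np.percentile(z,[50,75,90]))
```

```text
top 111 [0.14934276 0.15104357 0.15263797]
side 106 [0.14326065 0.14876179 0.1496471 ]
```

View pics/end.png

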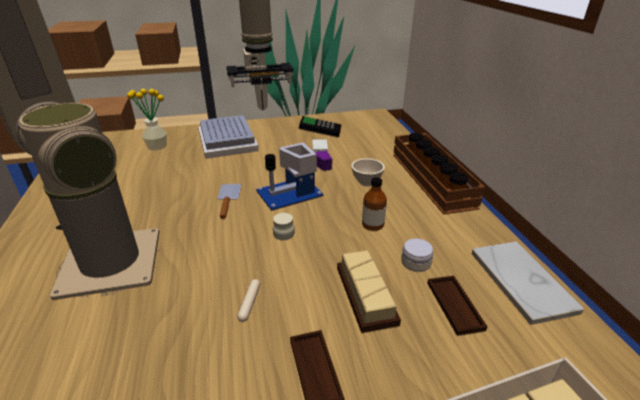

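The picture shows the knob down (270,162), the mould empty (297,152), four bars in the tray (367,287) and everything else in place.

```bash
python3 -c "
from plant import robot
print(robot.close_job())"
```

```text
the job is handed in; nothing more can be done
None
```

The soap bar is packed flat in the end place of the largest tray, head to tail with its neighbour. The knob is pressed fully back down and nothing else on the counter looks disturbed; I handed the job in at about 22 s (the verdict isn't shown to me).

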